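Register a well plate and hover a pin replicator over it

ROBOT

A 6-joint arm with a two-finger parallel gripper is mounted at the origin on the work surface. World frame = base frame: x ahead of the robot, y to its left, z up, the work surface at z = 0. Lengths are in m, angles in rad, forces in N, time in s.
With the tool pointing down it reaches from about 0.375 to 0.925 m from the base axis. Payload 5.7 kg.
Tool frame: the origin (TCP) lies at the very end of the fingers, on their centre line; the grasp point (between the pads) lies 19 mm behind it (env.hold_point_z is the z of the grasp point in the tool frame, in m); z points along the fingers, y is the direction in which the jaws open and shut (so a half turn about z gives the same grasp; the last joint's range is limited). The gripper opens to 85 mm and grips with 20 to 120 N. Pads are 22 mm wide; open, the fingers measure 114 mm over their backs; the gripper's body (76 mm by 85 mm) begins 54 mm behind the grasp point. The pads swing forward as they close: fully open they stand 13 mm farther back than shut.
Start: joints at [1.023, 0.359, 1.51, -0, 1.272, -0.115], TCP at [0.252, 0.545, 0.231] pointing down, gripper open.
Joint ranges: [-2.97, 2.97], [-1.01, 2.36], [0.21, 2.38], [-0.96, 4.11], [0.2, 2.71], [-2.98, 2.98]. Speed limits (rad/s): [2.39, 2.39, 3.14, 3.14, 3.14, 3.14].

INTERFACE

Orientations are given as a unit quaternion [w, x, y, z].
In Python, from rig import env, vision gives the robot as it stands.
- The arm moves only by the tool move_arm, never from a script. Its argument "steps" is a list of rows, each a list of 7 numbers: the shift along the tool's x, y, z in mm, then the turn, a rotation vector about the tool's x, y, z in rad, then the finger opening in mm, from 0 to 85.4. In form: [[x, y, z, ax, ay, az, jaw], ...]. A call has 1 to 10 rows; each row shifts and turns the commanded pose from where the row before left it, along the tool's axes as they then stand; what a row does not reach is not made up. A row lasts 1/8 s, in which the tool goes at most 62.5 mm and 10.7 degrees, less where a joint would pass 70% of its speed; a pose out of reach is approached as far as the arm can. A call with a gripper value outside its range is refused whole. The fingers move at their own pace and stop on an object; "force" is the grip in N (left out, the last holds). Time passes only in rows, so rows that do not move let the fingers close. It gives the time, the measured TCP pose, the force and the opening at its end, in the units of the state.
- env.state(): the state, without advancing time (a new reading comes with each control period).
- vision.read_camera(name): name is "side" or "top" or "wrist"; returns a dict with "pixels" (384x512x3 uint8, red, green, blue), "mtx" (3x3 intrinsics, pixels), "pose" (4x4, takes a point from camera to world coordinates). Camera axes: x right, y down, z forward; pixel columns grow to the right and rows downward; lengths in m; the calibration is good to about 2 mm. A picture is of the moment at which its call begins. There is no depth.
- env.hand_in(): hands the job in, once; it reports no verdict.
The state is a dict: "t": time; "qpos": joint angles; "qvel": joint speeds; "tau": joint torques, N m; "tool_pos": TCP position; "eef_rot": TCP orientation; "force": force on the tool from outside, world axes, zero at the start; "ft_torque": the same for the moment, N m; "gripper_width": finger opening in m.
Only numpy, scipy, OpenCV 4.12 (cv2) and the standard library are available. Lean on these libraries where they do the work, as an engineer would, in place of code of your own. Each camera call takes 0.05 s, during which the arm holds its last target. There are 200 camera calls.

TASK

Push the white 24-well plate along its nest until its edges rest against both metal stops. Then pick the pin replicator up off its stand by the red handle, carry it over the tube rack, and finish while still holding it still and level over the plate, squared up with every pin centred over its well and the pin tips about a centimetre above the plate: do not put it down or let go. The replicator must never touch the plate or the tube rack, and the tube rack, tip box and bottle stay where they are.

Things in the scene. Friction and masses are not known exactly. Their poses are not given: they have to be found in the camera images.
- nest_home (a point): Point on the floor of the fixed plate nest (6 mm above the bench), at the centre of the footprint of a fully registered plate. Stop faces in this frame: x = +43 mm (bar 110 mm long along y, centred on y = 0) and y = +64 mm (bar 50 mm long along x, centred on x = 0). The -x and -y sides are open: the plate is pushed in +x and in +y. Nest on the robot's left or right, turned up to 0.2 rad.
- nest: The fixed nest; origin 6 mm below nest_home, same axes. A black base sheet 6 mm thick, from x -95 to +55 mm and y -112 to +76 mm, with two aluminium stop bars 10 mm thick, their tops 20 mm above the bench.
- plate_centre (a point): Centre (half-way up) of the loose white 24-well plate with a blue bottom edge: 86 mm along x, 128 mm along y, 20 mm tall. Starts on the nest floor 12 to 32 mm short of its registered place in x and in y, turned up to 0.15 rad. Registered, it agrees with nest_home in x, y and yaw, 10 mm above it; its top is then 26 mm above the bench.
- plate: The well plate; origin at the centre of its underside, 10 mm below plate_centre, same axes. About 0.12 kg; sliding takes 1 to 4 N; about 10 N on the middle of a side squares and seats it. 4 wells along x, 6 along y, pitch 19.3 mm, mouths 16 mm wide. For contact it acts as one solid block.
- replicator_grip (a point): Centre of the red handle bar on top of the loose pin replicator: 24 mm wide along x, 96 mm long along y, 24 mm tall; pinch it across x. Below it are a free gap of 23 mm (posts at y = +-38 mm), then a flat block. The pin tips are 67 mm below this point. On the stand it is 82 mm above the bench.
- replicator: The pin replicator, about 0.4 kg; origin at replicator_tips, same axes. Aluminium block 86 (x) x 126 (y) x 12 mm, its underside 20 mm above the tips; 24 steel pins 6 mm thick, 20 mm long, in the same 4 x 6 pattern and pitch as the wells. Alike after a half turn about z.
- replicator_tips (a point): Centre of the plane of the pin tips, 67 mm straight below replicator_grip; same axes (z up, y along the handle).
- stand: Fixed grey replicator stand, on the other side from the nest, turned up to 0.35 rad: foot 110 (x) x 140 (y) x 5 mm, two ledges along y, tops 35 mm above the bench, under the block's long edges, the pins hanging between them. Origin: centre of its underside. Lift the replicator straight up at least 40 mm.
- rack_centre (a point): Centre (55 mm above the bench) of the loose green rack of 12 capped tubes between nest and stand: 220 mm along its x, 60 mm along y, 110 mm tall to the caps, about 0.7 kg. Carry the replicator over it without touching.
- tube_rack: The tube rack; origin at the centre of its underside, same axes as rack_centre.
- tip_box_centre (a point): Centre (28 mm above the bench) of a blue pipette tip box with white top, 80 (x) x 120 (y) x 58 mm, nearest the robot. Leave alone.
- bottle_centre (a point): Centre (55 mm above the bench) of a closed green bottle with blue cap, 60 mm wide, 110 mm tall, beyond the tube rack. Leave alone.
Mind the look-alikes: they are no part of the job. There is more than one size of the stand; the one meant has the size given above. What is shaped like the part that bears bottle_centre but purple is not meant.

How it is judged:
By the outcome, as a careful person would: the job done as asked, in the order asked, and still so for the second after the job is handed in, while the arm keeps its last pose, push and grip.
It also fails if it takes over 70 s, if anything falls off the work surface, if the arm or the gripper's body presses on something with over 40 N, if the wrist force passes 120 N, or if a joint passes its speed limit or range.

## Working session

There is one attempt and no reset: what is moved stays moved. The work goes in short steps, Python scripts to look and compute and a tool call to move; the robot and the scene stay as the last step left them, time stands still between calls to the robot, and variables do not carry over. Pictures are saved under pics/ and viewed, about 8 in all and at most 12, crops included, and the job is handed in when it is done.

Besides the shell and the picture viewer there is one more tool, called after ">>>" by a JSON object that holds its "fn" and its "kwargs". move_arm: Moves the arm, as the interface text tells. Its arguments: {"type":"object","properties":{"steps":{"type":"array","items":{"type":"array","items":{"type":"number"}}},"force":{"type":"number"}},"required":["steps"]}

```bash
ls; mkdir -p pics; python3 - <<'E'
from rig import env, vision
import cv2, numpy as np
for n in ["top","side"]:
    c=vision.read_camera(n); cv2.imwrite(f"pics/{n}0.png",cv2.cvtColor(c["pixels"],cv2.COLOR_RGB2BGR))
    np.savez(f"pics/{n}0.npz",**c); print(n,c["mtx"].round(1).tolist(),c["pose"].round(3).tolist())
print(env.state(),env.hold_point_z)
E
```

```text
pics
top [[375.9, 0.0, 258.1], [0.0, 375.9, 187.6], [0.0, 0.0, 1.0]] [[0.014, -0.986, 0.165, 0.397], [-1.0, -0.017, -0.016, -0.01], [0.019, -0.165, -0.986, 1.141], [0.0, 0.0, 0.0, 1.0]]
side [[381.0, 0.0, 261.9], [0.0, 381.0, 191.2], [0.0, 0.0, 1.0]] [[-0.977, -0.16, 0.141, 0.421], [-0.213, 0.749, -0.627, 0.611], [-0.005, -0.643, -0.766, 0.881], [0.0, 0.0, 0.0, 1.0]]
{'t': 0.1, 'qpos': array([ 1.02289041e+00,  3.59428372e-01,  1.51133335e+00,  1.50405337e-05,
        1.27249703e+00, -1.15101692e-01]), 'qvel': array([-1.82035044e-03, -4.22938723e-04, -2.82872340e-03,  1.80360663e-05,
        1.38943064e-03, -3.74492282e-04]), 'tau': array([ 5.69720851e-04, -5.28646123e+01, -2.79353303e+01, -2.76217188e-04,
        4.89360391e-03,  3.27201008e-05]), 'tool_pos': array([0.25133156, 0.5441464 , 0.2305369 ]), 'eef_rot': array([-2.77923295e-04,  2.14719136e-01,  9.76675483e-01, -7.85352996e-04]), 'force': array([ 0.3881327 , -0.02365483, -0.05430409]), 'ft_torque': array([-0.06459361, -0.01180882,  0.04546896]), 'gripper_width': 0.08536243702279445} -0.0187
```

```bash
python3 - <<'E'
import cv2
for n in ["top","side"]:
    i=cv2.imread(f"pics/{n}0.png"); cv2.imwrite(f"pics/{n}0b.png",cv2.resize(i,(800,600),interpolation=cv2.INTER_CUBIC))
E
```

```text
(no output)
```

View pics/top0b.png

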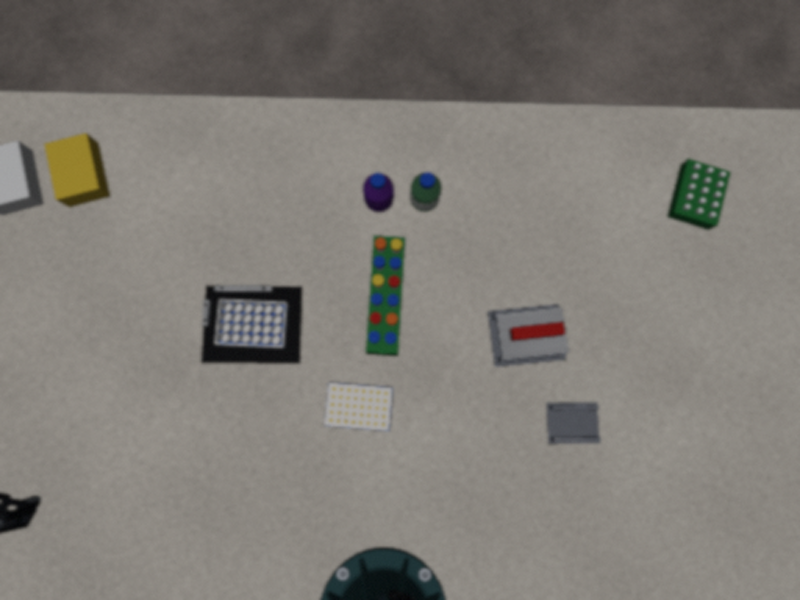

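View pics/side0b.png

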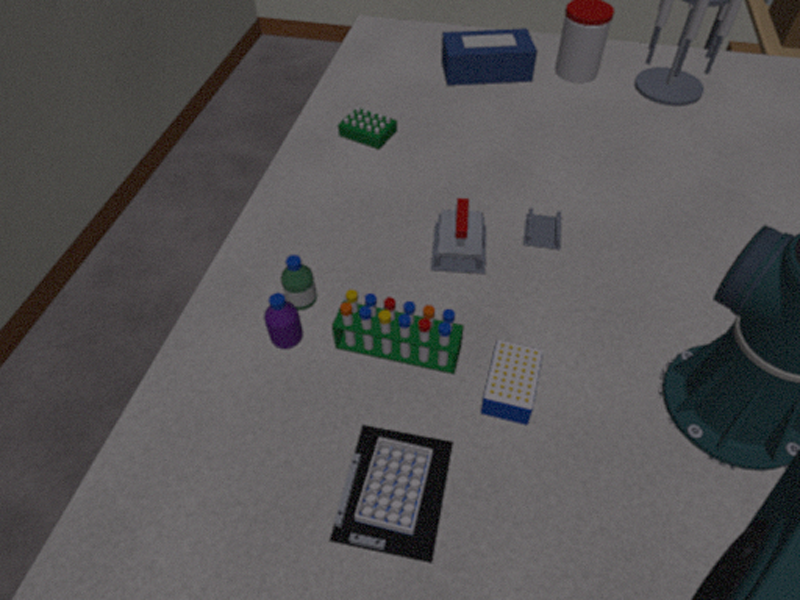

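Top view (800-px scale): the nest with the plate is at (250,322), its stops at the top (+x) and left (+y). The replicator, red handle at (537,331), sits on the large stand at (530,335). The small empty stand at (573,423) is a decoy. The green bottle is at (425,190) and its purple look-alike at (378,190). The tube rack is at (386,295) and the tip box at (360,406).

```bash
cat > h.py <<'E'
import cv2, numpy as np
from rig import env, vision
from scipy.spatial.transform import Rotation as R
def ray(c,uv,z):
    uv=np.atleast_2d(np.asarray(uv,float)); M,P=c["mtx"],c["pose"]
    d=np.c_[uv,np.ones(len(uv))]@np.linalg.inv(M).T@P[:3,:3].T
    o=P[:3,3]; return o+d*((z-o[2])/d[:,2])[:,None]
def proj(c,p):
    q=(np.atleast_2d(p)-c["pose"][:3,3])@c["pose"][:3,:3]; q=q@c["mtx"].T; return q[:,:2]/q[:,2:]
def hsv(c): return cv2.cvtColor(c["pixels"],cv2.COLOR_RGB2HSV)
def blobs(m,amin=60):
    n,l,s,ce=cv2.connectedComponentsWithStats(m.astype(np.uint8),connectivity=8)
    return [(l==i,s[i,4],ce[i]) for i in range(1,n) if s[i,4]>amin]
def rect(mask,c,z):
    """world min-area rect of mask's hull projected on plane z -> centre, (long,short), yaw of long axis (deg)"""
    cn,_=cv2.findContours(mask.astype(np.uint8),cv2.RETR_EXTERNAL,cv2.CHAIN_APPROX_NONE)
    pts=np.vstack(cn)[:,0]; w=ray(c,pts,z)[:,:2]
    (cx,cy),(a,b),_=r=cv2.minAreaRect((w*1000).astype(np.float32))
    bx=cv2.boxPoints(r); e=[bx[1]-bx[0],bx[2]-bx[1]]; e=max(e,key=np.linalg.norm)
    return np.array([cx,cy]).round(1),sorted([round(a,1),round(b,1)]),round(np.degrees(np.arctan2(e[1],e[0])),2)
def wp(c,n): cv2.imwrite(n,cv2.cvtColor(c["pixels"],cv2.COLOR_RGB2BGR))
E
python3 - <<'E'
from h import *
for n in ["top","side"]:
    c=dict(np.load(f"pics/{n}0.npz")); H=hsv(c); h,s,v=[H[...,i].astype(int) for i in range(3)]
    print(n)
    for nm,m,z,a in [("black",v<45,.006,400),("red",((h<8)|(h>172))&(s>150)&(v>80),.094,150),("green",(h>55)&(h<80)&(s>120),.08,200)]:
        for b,ar,ce in blobs(m,a): print(nm,ar,ce.round(),*rect(b,c,z))
    for b,ar,ce in blobs((v<45),800):
        x,y,w,hh=cv2.boundingRect(b.astype(np.uint8))
        if w>120 or hh>120: continue
        hull=np.zeros(b.shape,np.uint8); cn,_=cv2.findContours(b.astype(np.uint8),0,2); cv2.fillConvexPoly(hull,cv2.convexHull(np.vstack(cn)),1)
        for b2,a2,c2 in blobs((v>70)&(hull>0)&~b,60): print(" bright in nest",a2,c2.round(),*rect(b2,c,.026))
c=vision.read_camera("wrist"); print(c["pose"].round(3).tolist(),c["mtx"].round(1).tolist())
E
```

```text
top
black 1257 [164. 211.] [521.5 262.9] [142.9, 181.5] -89.12
black 1042 [245. 374.] [62.9 -0.4] [69.1, 203.0] -89.53
red 235 [344. 212.] [ 508.2 -269. ] [20.1, 93.4] -82.78
green 635 [444. 125.] [ 776.9 -588.2] [86.5, 117.9] -16.82
green 367 [245. 206.] [529.2   7.2] [51.6, 127.8] -3.0
 bright in nest 97 [155. 185.] [585.9 279.9] [6.1, 107.5] -88.98
 bright in nest 1357 [160. 207.] [521.9 260.3] [90.5, 132.5] 88.3
side
black 1801 [ 73. 131.] [1279.1 -475. ] [51.1, 1329.3] 89.92
black 2303 [492. 200.] [ -71.8 -274.3] [148.5, 368.4] 79.56
black 3597 [472. 253.] [ -6.7 -12.8] [206.5, 232.5] 45.49
black 2204 [256. 319.] [525.  265.1] [147.3, 186.3] -89.42
black 2505 [485. 347.] [-15.2 215.7] [58.1, 316.2] 55.02
red 309 [377.   6.] [  286.7 -1216. ] [120.1, 129.2] 11.62
green 331 [234.  85.] [ 776.8 -531.3] [108.2, 128.4] -16.5
green 1218 [256. 218.] [575.3  37. ] [96.8, 217.3] -2.53
 bright in nest 75 [467. 202.] [  -5.7 -170. ] [17.9, 78.4] -63.94
 bright in nest 142 [490. 232.] [-42.  -87.2] [26.9, 120.8] -47.8
 bright in nest 2119 [252. 311.] [524.8 265. ] [88.0, 135.0] 88.3
 bright in nest 179 [222. 313.] [590.8 286.7] [9.2, 111.4] -89.38
 bright in nest 101 [235. 346.] [543.  354.9] [11.1, 49.4] 3.02
 bright in nest 132 [483. 326.] [  5.8 193.5] [4.5, 184.4] 54.98
[[0.42, 0.874, 0.246, 0.189], [0.908, -0.403, -0.117, 0.573], [-0.003, 0.273, -0.962, 0.373], [0.0, 0.0, 0.0, 1.0]] [[343.8, 0.0, 251.8], [0.0, 343.8, 189.4], [0.0, 0.0, 1.0]]
```

>>> {"fn": "move_arm", "kwargs": {"steps": [[0,0,-5,0,0,-0.15,0],[0,0,-5,0,0,-0.15,0],[0,0,-5,0,0,-0.15,0],[-35,-41,0,0,0,0,0],[-35,-41,0,0,0,0,0],[-35,-41,0,0,0,0,0],[-35,-41,0,0,0,0,0],[-35,-41,0,0,0,0,0],[-35,-41,0,0,0,0,0],[-35,-41,0,0,0,0,0]]}}

```text
t: 1.4
tool_pos: [0.5024, 0.2604, 0.2461]
eef_rot: [-0.0, -0.009, 1.0, -0.0]
force: [0.4, 0.7, 0.3]
gripper_width: -0.0
```

```bash
cat > look.py <<'E'
from h import *
import sys
def hullmask(b):
    o=np.zeros(b.shape,np.uint8); cn,_=cv2.findContours(b.astype(np.uint8),0,2); cv2.fillConvexPoly(o,cv2.convexHull(np.vstack(cn)),1); return o>0
n=sys.argv[1]; c=vision.read_camera("wrist"); wp(c,f"pics/{n}.png"); np.savez(f"pics/{n}.npz",**c)
s=env.state(); r=R.from_quat(s["eef_rot"],scalar_first=True).as_matrix()
print("tcp",(s["tool_pos"]*1000).round(1),"toolx",r[:,0].round(4),"tooly",r[:,1].round(4),"z",r[:,2].round(4),"t",s["t"],"F",s["force"].round(2))
v=hsv(c)[...,2].astype(int)
for b,ar,ce in blobs(v<45,3000):
    print("black",ar,ce.round(),*rect(b,c,.006))
    h=hullmask(b)
    for b2,a2,c2 in blobs((v>65)&h,60): print("  bright",a2,c2.round(),"z26",*rect(b2,c,.026),"z20",*rect(b2,c,.020))
E
python3 look.py w1
```

```text
tcp [507.3 255.6 246.2] toolx [-0.9999 -0.0148 -0.0038] tooly [-0.0148  0.9999 -0.004 ] z [ 0.0039 -0.0039 -1.    ] t 1.45 F [ 4.53 -2.44 -0.29]
black 9990 [252. 158.] [523.1 263.8] [148.2, 185.8] -89.33
  bright 9438 [253. 175.] z26 [522.3 262.2] [88.3, 128.4] 88.31 z20 [523.8 262.2] [89.8, 130.5] 88.31
  bright 316 [331. 193.] z26 [539.4 348.2] [9.1, 50.6] 2.48 z20 [541.2 349.7] [9.2, 51.4] 2.48
  bright 717 [270. 230.] z26 [583.8 282.3] [9.7, 106.8] -89.03 z20 [586.3 282.7] [9.9, 108.6] -89.03
black 40325 [253. 337.] [706.6 268.4] [223.4, 702.0] -89.01
  bright 486 [241. 254.] z26 [618.  245.2] [22.9, 59.9] 0.74 z20 [621.  244.9] [23.3, 60.9] 0.74
  bright 481 [263. 254.] z26 [617.4 279.6] [22.9, 59.9] 1.19 z20 [620.5 280. ] [23.3, 60.9] 1.19
  bright 1414 [179. 276.] z26 [690.1 109.4] [34.8, 289.8] -60.12 z20 [694.4 106.9] [35.4, 294.6] -60.12
  bright 1491 [329. 278.] z26 [688.  422.8] [35.4, 306.8] 62.02 z20 [692.2 425.5] [35.9, 311.9] 62.02
  bright 325 [252. 339.] z26 [729.1 264.3] [17.7, 38.4] 0.98 z20 [734.  264.4] [18.0, 39.0] 0.98
  bright 376 [137. 342.] z26 [737.7 119. ] [16.0, 55.9] -53.33 z20 [742.7 116.6] [16.3, 56.8] -53.33
  bright 381 [367. 342.] z26 [732.9 408.9] [15.8, 54.8] 55.27 z20 [737.8 411.4] [16.1, 55.7] 55.27
```

View pics/w1.png

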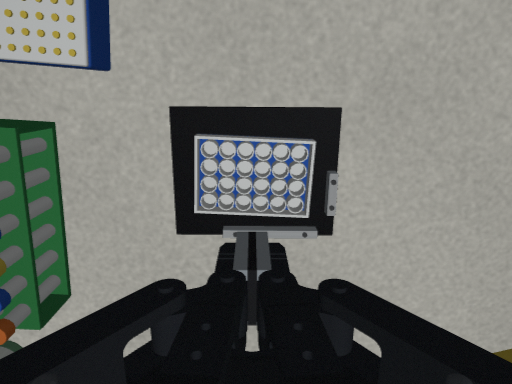

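The wrist view shows the plate at (255,175), the +x stop at (270,230) and the +y stop at (331,193). The measured sizes match the given ones: plate 88x128 mm, sheet 148x186 mm. nest_home is about (542, 282) at +0.9°, and the plate is about 20 mm short in x and in y. I'll go down on its -x side.

>>> {"fn": "move_arm", "kwargs": {"steps": [[28,3,0,0,0,0,0],[29,3,0,0,0,0,0],[0,0,50,0,0,0,0],[0,0,50,0,0,0,0],[0,0,50,0,0,0,0],[0,0,40,0,0,0,0],[0,0,25,0,0,0,0],[0,0,12,0,0,0,0],[0,0,5,0,0,0,0],[0,0,0,0,0,0,0]]}}

```text
t: 2.7
tool_pos: [0.4449, 0.2672, 0.0148]
eef_rot: [0.0, -0.009, 1.0, 0.0]
force: [-0.1, 0.0, -0.4]
gripper_width: 0.0001
```

>>> {"fn": "move_arm", "kwargs": {"steps": [[-9,-4,0,0,0,0,0],[-6,0,0,0,0,0,0],[-4,0,0,0,0,0,0],[-4,0,0,0,0,0,0],[-4,0,0,0,0,0,0],[-4,0,0,0,0,0,0],[-4,0,0,0,0,0,0],[-3,0,0,0,0,0,0],[0,0,0,0,0,0,0]]}}

```text
t: 3.82
tool_pos: [0.483, 0.2637, 0.0143]
eef_rot: [0.0, -0.009, 1.0, 0.0]
force: [0.3, -0.1, 0.3]
gripper_width: 0.0002
```

>>> {"fn": "move_arm", "kwargs": {"steps": [[-3,0,0,0,0,0,0],[-2,0,0,0,0,0,0],[-1,0,0,0,0,0,0]]}}

```text
t: 4.2
tool_pos: [0.4882, 0.2635, 0.0142]
eef_rot: [-0.0, -0.009, 1.0, -0.0]
force: [-1.9, 0.1, 1.3]
gripper_width: 0.0001
```

```bash
python3 look.py w2 | head -5
```

```text
tcp [488.2 263.5  14.2] toolx [-9.999e-01 -1.710e-02  9.000e-04] tooly [-1.710e-02  9.999e-01 -3.000e-04] z [-9.e-04 -3.e-04 -1.e+00] t 4.25 F [-1.14 -0.69  0.19]
black 77361 [258. 267.] [509.3 265.6] [123.2, 276.0] -88.99
  bright 79 [174. 158.] z26 [444.6 232.9] [0.0, 30.0] -89.04 z20 [445.8 231.5] [0.0, 31.3] -89.04
  bright 79 [334. 159.] z26 [444.  294.3] [0.0, 30.0] -89.04 z20 [445.1 295.8] [0.0, 31.3] -89.04
  bright 6232 [ 38. 281.] z26 [497.7 177.6] [25.5, 97.7] -19.93 z20 [501.3 173.6] [26.7, 102.2] -19.93
```

>>> {"fn": "move_arm", "kwargs": {"steps": [[-1,0,0,0,0,0,0],[-1,0,0,0,0,0,0],[0,0,0,0,0,0,0]]}}

```text
t: 4.62
tool_pos: [0.4891, 0.2631, 0.014]
eef_rot: [-0.001, -0.009, 1.0, -0.001]
force: [-5.3, -1.3, 1.8]
gripper_width: -0.0001
```

>>> {"fn": "move_arm", "kwargs": {"steps": [[-1,0,0,0,0,0,0],[-1,0,0,0,0,0,0],[0,0,0,0,0,0,0],[0,0,0,0,0,0,0]]}}

```text
t: 5.12
tool_pos: [0.4894, 0.2629, 0.0139]
eef_rot: [-0.003, -0.009, 1.0, -0.001]
force: [-7.9, -1.7, 5.9]
gripper_width: -0.0001
```

>>> {"fn": "move_arm", "kwargs": {"steps": [[-1,0,0,0,0,0,0],[-1,0,0,0,0,0,0],[0,0,0,0,0,0,0]]}}

```text
t: 5.5
tool_pos: [0.4894, 0.2628, 0.0137]
eef_rot: [-0.004, -0.008, 1.0, -0.001]
force: [-12.6, -0.1, 9.0]
gripper_width: -0.0
```

>>> {"fn": "move_arm", "kwargs": {"steps": [[12,0,0,0,0,0,0],[18,0,-10,0,0,0,0],[0,0,-50,0,0,0,0],[-26,-33,0,0,0,0,0],[-26,-33,0,0,0,0,0],[-25,-32,0,0,0,0,0],[0,0,30,0,0,0,0],[0,0,20,0,0,0,0],[0,0,10,0,0,0,0],[0,0,0,0,0,0,0]]}}

```text
t: 6.75
tool_pos: [0.5428, 0.1668, 0.0143]
eef_rot: [-0.0, -0.009, 1.0, -0.0]
force: [-1.0, 0.6, -0.3]
gripper_width: 0.0001
```

```bash
cat > st.py <<'E'
from h import *
s=env.state(); r=R.from_quat(s["eef_rot"],scalar_first=True).as_matrix()
print("tcp",(s["tool_pos"]*1000).round(1),"tooly",r[:,1].round(4),"t",s["t"],"F",s["force"].round(2),s["gripper_width"],"q",s["qpos"].round(3))
for n in ["top","side"]:
    c=vision.read_camera(n); h,ss,v=[a.astype(int) for a in cv2.split(hsv(c))]
    # bright parts inside the nest outline
    q=proj(c,[[.447,.168,.006],[.6,.168,.006],[.6,.358,.006],[.447,.358,.006]]).astype(np.int32)
    m=np.zeros(v.shape,np.uint8); cv2.fillConvexPoly(m,q,1)
    for b,a,ce in blobs((v>65)&(m>0),40): print(n,a,ce.round(),"z26",*rect(b,c,.026),"z20",*rect(b,c,.02))
E
python3 st.py
```

```text
tcp [542.8 166.8  14.3] tooly [-1.760e-02  9.998e-01 -2.000e-04] t 6.75 F [-0.97  0.64 -0.32] 0.00011348471249108145 q [ 0.177  0.589  1.775 -0.     0.778 -1.412]
top 477 [162. 208.] z26 [521.7 251.8] [50.7, 94.4] -89.07 z20 [522.4 253.2] [51.0, 94.9] -89.07
side 228 [280. 304.] z26 [491.6 269.2] [90.6, 187.4] -89.52 z20 [492.1 266.8] [91.3, 188.7] -89.52
side 2366 [241. 310.] z26 [549.  280.1] [97.8, 164.3] -89.89 z20 [549.9 277.8] [98.5, 165.5] -89.89
side 153 [234. 346.] z26 [543.4 355. ] [14.2, 50.9] 0.61 z20 [544.3 353.2] [14.3, 51.2] 0.61
```

>>> {"fn": "move_arm", "kwargs": {"steps": [[0,9,0,0,0,0,0],[0,5,0,0,0,0,0],[0,4,0,0,0,0,0],[0,4,0,0,0,0,0],[0,4,0,0,0,0,0],[0,4,0,0,0,0,0],[0,3,0,0,0,0,0],[0,2,0,0,0,0,0],[0,0,0,0,0,0,0]]}}

```text
t: 7.98
tool_pos: [0.5425, 0.2018, 0.0142]
eef_rot: [-0.0, -0.009, 1.0, 0.0]
force: [-0.7, -0.5, -1.0]
gripper_width: -0.0002
```

>>> {"fn": "move_arm", "kwargs": {"steps": [[0,2,0,0,0,0,0],[0,2,0,0,0,0,0],[0,1,0,0,0,0,0],[0,0,0,0,0,0,0]]}}

```text
t: 8.48
tool_pos: [0.5424, 0.2051, 0.0142]
eef_rot: [-0.0, -0.009, 1.0, -0.001]
force: [0.9, -8.0, 1.3]
gripper_width: 0.0
```

>>> {"fn": "move_arm", "kwargs": {"steps": [[0,1,0,0,0,0,0],[0,1,0,0,0,0,0],[0,0,0,0,0,0,0],[0,0,0,0,0,0,0]]}}

```text
t: 8.98
tool_pos: [0.5423, 0.2053, 0.0142]
eef_rot: [-0.0, -0.009, 1.0, -0.002]
force: [0.5, -15.3, 2.2]
gripper_width: 0.0001
```

>>> {"fn": "move_arm", "kwargs": {"steps": [[0,-10,0,0,0,0,0],[0,-15,-10,0,0,0,0],[0,0,-50,0,0,0,0],[27,33,0,0,0,0,0],[27,34,0,0,0,0,0],[26,34,0,0,0,0,0],[0,0,30,0,0,0,0],[0,0,20,0,0,0,0],[0,0,10,0,0,0,0],[0,0,0,0,0,0,0]]}}

```text
t: 10.22
tool_pos: [0.461, 0.2828, 0.0142]
eef_rot: [-0.0, -0.008, 1.0, -0.0]
force: [0.2, 0.0, 0.3]
gripper_width: -0.0001
```

>>> {"fn": "move_arm", "kwargs": {"steps": [[-10,0,0,0,0,0,0],[-7,0,0,0,0,0,0],[-5,0,0,0,0,0,0],[-3,0,0,0,0,0,0],[-2,0,0,0,0,0,0],[-2,0,0,0,0,0,0],[-1,0,0,0,0,0,0],[0,0,0,0,0,0,0]]}}

```text
t: 11.22
tool_pos: [0.4892, 0.2834, 0.014]
eef_rot: [-0.002, -0.009, 1.0, -0.0]
force: [-4.8, -0.3, 3.6]
gripper_width: -0.0003
```

>>> {"fn": "move_arm", "kwargs": {"steps": [[-1,0,0,0,0,0,0],[-1,0,0,0,0,0,0],[-1,0,0,0,0,0,0],[0,0,0,0,0,0,0],[0,0,0,0,0,0,0]]}}

```text
t: 11.85
tool_pos: [0.4892, 0.2832, 0.0138]
eef_rot: [-0.004, -0.008, 1.0, -0.001]
force: [-11.1, 3.0, 7.7]
gripper_width: 0.0002
```

>>> {"fn": "move_arm", "kwargs": {"steps": [[12,0,0,0,0,0,0],[20,0,-10,0,0,0,0],[0,0,-50,0,0,0,0],[0,0,-55,0,0,0,0],[-15,0,-55,0,0,0,0],[-15,0,-50,0,0,0,0],[-5,0,-10,0,0,0,0],[0,0,0,0,0,0,0],[0,0,0,0,0,0,0]]}}

```text
t: 12.98
tool_pos: [0.4953, 0.2833, 0.2425]
eef_rot: [-0.002, -0.009, 1.0, -0.001]
force: [0.4, -0.1, -0.4]
gripper_width: -0.0005
```

```bash
python3 look.py w3 | head -5; python3 - <<'E'
import cv2
i=cv2.imread("pics/w3.png"); cv2.imwrite("pics/w3c.png",cv2.resize(i[80:260,150:370],None,fx=3.6,fy=3.3,interpolation=cv2.INTER_CUBIC))
E
```

```text
tcp [495.3 283.3 242.3] toolx [-0.9998 -0.0174  0.0037] tooly [-0.0174  0.9998 -0.0015] z [-0.0037 -0.0016 -1.    ] t 13.025 F [-0.55 -0.83 -0.65]
black 11026 [219. 154.] [523.2 264. ] [148.7, 186.0] -89.21
  bright 6254 [239. 191.] z26 [542.1 284.4] [89.5, 134.1] -89.01 z20 [544.1 284.4] [91.0, 136.4] -89.01
black 40296 [253. 337.] [695.6 290.3] [220.4, 693.6] -88.92
  bright 496 [241. 254.] z26 [607.6 267.9] [22.6, 60.4] 0.75 z20 [610.6 267.6] [23.0, 61.4] 0.75
```

View pics/w3c.png

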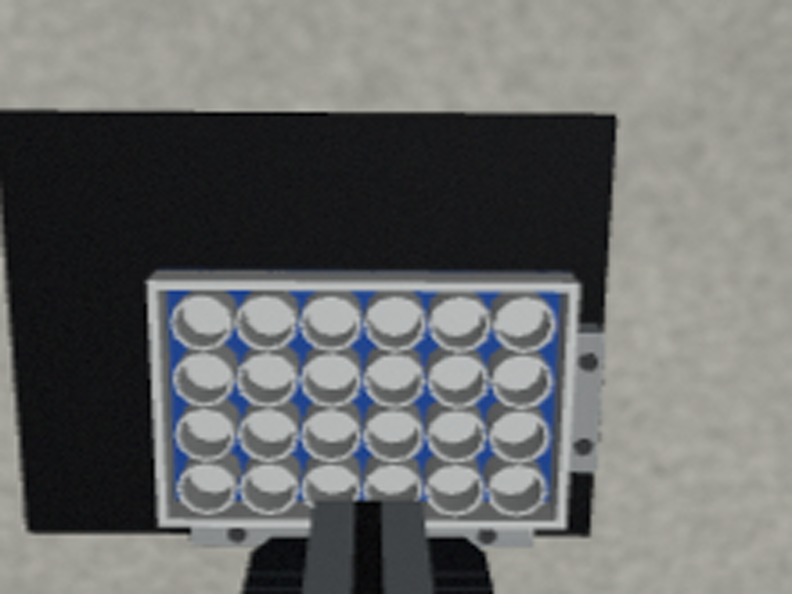

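Both plate edges are against the bars: the +x bar at the bottom and the +y bar at the right, with no dark gap. The plate is square with the nest. Next I'll compute the plate centre from its rim corners, about (148,283), (580,288), (568,527) and (160,527) in the crop.

```bash
python3 - <<'E'
from h import *
c=dict(np.load("pics/w3.npz"))
k=np.array([[148,283],[580,288],[568,527],[160,527]],float); uv=np.c_[150+(k[:,0]+.5)/3.6-.5,80+(k[:,1]+.5)/3.3-.5]
w=ray(c,uv,.026)[:,:2]*1000; print(w.round(1).tolist(), "centre",w.mean(0).round(1))
print([np.linalg.norm(w[i]-w[(i+1)%4]).round(1) for i in range(4)])
for a,b in [(0,1),(3,2)]: d=w[b]-w[a]; print("yaw",np.degrees(np.arctan2(-d[0],d[1])).round(2))
for a,b in [(0,3),(1,2)]: d=w[b]-w[a]; print("yaw",np.degrees(np.arctan2(d[1],d[0])).round(2))
# sheet sides by straight line fit : rect & yaw
h,s,v=[a.astype(int) for a in cv2.split(hsv(c))]
blue=(h>100)&(h<130)&(s>120); 
for b,a,ce in blobs(cv2.morphologyEx(blue.astype(np.uint8),cv2.MORPH_CLOSE,np.ones((9,9))),300): print("blue",a,ce.round(),*rect(b,c,.008))
# rack, tipbox, bottle baseline in top image
for n in ["top","side"]:
    c=dict(np.load(f"pics/{n}0.npz")); h,s,v=[a.astype(int) for a in cv2.split(hsv(c))]
    red=((h<8)|(h>172))&(s>120)&(v>50); m=np.zeros(v.shape,bool)
    m[195:230,320:370]=1
    if n=="side": m[:]=0; m[120:160,280:310]=1
    b=red&m; ys,xs=np.nonzero(b); print(n,"red",b.sum(),xs.min(),xs.max(),ys.min(),ys.max(),*rect(b,c,.094),*rect(b,c,.082))
E
```

```text
[[502.2, 218.0], [501.6, 345.6], [585.0, 347.1], [587.2, 219.1]] centre [544.  282.5]
[np.float64(127.6), np.float64(83.4), np.float64(128.0), np.float64(85.1)]
yaw 0.25
yaw 1.02
yaw 0.76
yaw 1.02
blue 1969 [74. 38.] [376.8  97.5] [31.4, 73.2] -3.85
top red 254 327 360 207 216 [ 508.2 -269.1] [21.4, 95.0] -82.78 [ 509.5 -272. ] [21.6, 96.1] -82.78
side red 173 292 299 127 151 [ 510.7 -258.7] [21.5, 109.0] -81.28 [ 512.  -271.9] [21.8, 110.7] -81.28
```

>>> {"fn": "move_arm", "kwargs": {"steps": [[0,-53,-6,0,0,0,85],[0,-54,-6,0,0,0,85],[0,-53,-6,0,0,0,85],[0,-54,-6,0,0,0,85],[0,-53,-6,0,0,0,85],[0,-54,-6,0,0,0,85],[0,-53,-6,0,0,0,85],[0,-54,-6,0,0,0,85],[0,-53,-6,0,0,0,85],[0,-54,-6,0,0,0,85]]}}

```text
t: 14.28
tool_pos: [0.5054, -0.2521, 0.3028]
eef_rot: [-0.001, -0.009, 1.0, 0.001]
force: [0.9, 0.7, -0.2]
gripper_width: 0.0851
```

>>> {"fn": "move_arm", "kwargs": {"steps": [[0,0,0,0,0,0.1625,85],[0,0,0,0,0,0.1625,85],[0,0,0,0,0,0.1625,85],[0,0,0,0,0,0.1625,85],[0,0,0,0,0,0.1625,85],[0,0,0,0,0,0.1625,85],[0,0,0,0,0,0.1625,85],[0,0,0,0,0,0.1625,85],[0,0,0,0,0,0.1625,85],[0,0,0,0,0,0,85]]}}

```text
t: 15.52
tool_pos: [0.5056, -0.2504, 0.3027]
eef_rot: [-0.001, 0.661, 0.751, -0.0]
force: [-0.2, 0.5, -0.1]
gripper_width: 0.0851
```

```bash
cat > lookr.py <<'E'
from h import *
import sys
n=sys.argv[1]; c=vision.read_camera("wrist"); wp(c,f"pics/{n}.png"); np.savez(f"pics/{n}.npz",**c)
s=env.state(); r=R.from_quat(s["eef_rot"],scalar_first=True).as_matrix()
print("tcp",(s["tool_pos"]*1000).round(1),"toolx",r[:,0].round(4),"tooly",r[:,1].round(4),"z",r[:,2].round(4),"t",s["t"],"q",s["qpos"].round(2))
h,ss,v=[a.astype(int) for a in cv2.split(hsv(c))]
for b,a,ce in blobs(((h<8)|(h>172))&(ss>120)&(v>50),200): print("red",a,ce.round(),"z94",*rect(b,c,.094))
E
python3 lookr.py w4
```

```text
tcp [ 505.7 -250.5  303. ] toolx [-0.1286  0.9917  0.0016] tooly [ 0.9917  0.1286 -0.002 ] z [-0.0022  0.0013 -1.    ] t 15.575 q [-0.58  0.25  1.49 -0.    1.41 -0.71]
red 1923 [254. 177.] z94 [ 510.6 -269.3] [22.7, 95.4] -82.3
```

View pics/w4.png

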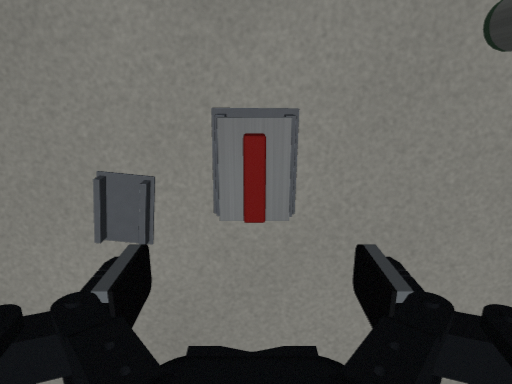

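The replicator is at (255,170) on the large stand, with its red handle at (254,177). In this view the large stand is about 87x114 px, which is about 110x140 mm. The decoy stand at (125,207) is much smaller and empty. The handle measures 22.7x95.4 mm (24x96 expected), centred at (510.6, -269.3), yaw 7.7°. I'll descend over it.

>>> {"fn": "move_arm", "kwargs": {"steps": [[-10,1,0,0,0,-0.005,85],[-9,1,50,0,0,0,85],[0,0,50,0,0,0,85],[0,0,50,0,0,0,85],[0,0,40,0,0,0,85],[0,0,25,0,0,0,85],[0,0,15,0,0,0,85],[0,0,0,0,0,0,85],[0,0,0,0,0,0,85]]}}

```text
t: 16.7
tool_pos: [0.5116, -0.2704, 0.0753]
eef_rot: [0.001, 0.659, 0.752, 0.0]
force: [0.5, -0.5, 0.6]
gripper_width: 0.085
```

```bash
python3 lookr.py w5
```

```text
tcp [ 511.7 -270.4   75.5] toolx [-0.1304  0.9915 -0.0016] tooly [0.9915 0.1304 0.0016] z [ 0.0018 -0.0014 -1.    ] t 16.75 q [-0.61  0.51  1.71 -0.    0.92 -0.74]
red 11873 [249. 245.] z94 [ 510.1 -264.2] [23.0, 89.0] -82.68
```

>>> {"fn": "move_arm", "kwargs": {"steps": [[0,0,8,0,0,0,85],[0,0,4,0,0,0,85],[0,0,0,0,0,0,40],[0,0,0,0,0,0,40],[0,0,0,0,0,0,20],[0,0,0,0,0,0,10],[0,0,0,0,0,0,10],[0,0,0,0,0,0,10],[0,0,0,0,0,0,10]], "force": 60}}

```text
t: 17.88
tool_pos: [0.5109, -0.2698, 0.0626]
eef_rot: [0.0, 0.659, 0.752, -0.0]
force: [-1.6, 0.4, 5.4]
gripper_width: 0.0232
```

>>> {"fn": "move_arm", "kwargs": {"steps": [[0,0,-4,0,0,0,10],[0,0,-10,0,0,0,10],[0,0,-20,0,0,0,10],[0,0,-30,0,0,0,10],[0,0,-35,0,0,0,10],[0,0,-35,0,0,0,10],[0,0,-30,0,0,0,10],[0,0,-16,0,0,0,10],[0,0,0,0,0,0,10],[0,0,0,0,0,0,10]]}}

```text
t: 19.12
tool_pos: [0.5099, -0.2691, 0.2409]
eef_rot: [-0.001, 0.66, 0.752, -0.0]
force: [0.2, 0.2, -4.9]
gripper_width: 0.0232
```

```bash
python3 lookr.py w6; python3 - <<'E'
from h import *
s=env.state(); print(s["force"],s["ft_torque"],s["gripper_width"])
E
```

```text
tcp [ 509.8 -269.   240.7] toolx [-0.1301  0.9915  0.0021] tooly [ 0.9915  0.1301 -0.0024] z [-0.0027  0.0018 -1.    ] t 19.175 q [-0.61  0.32  1.55 -0.    1.28 -0.74]
red 12686 [252. 248.] z94 [ 520.5 -349.2] [60.3, 202.2] -82.71
[-0.64659238  0.19979779 -4.73208787] [ 0.04264076 -0.00674883  0.00040242] 0.023170868197104143
```

View pics/w6.png

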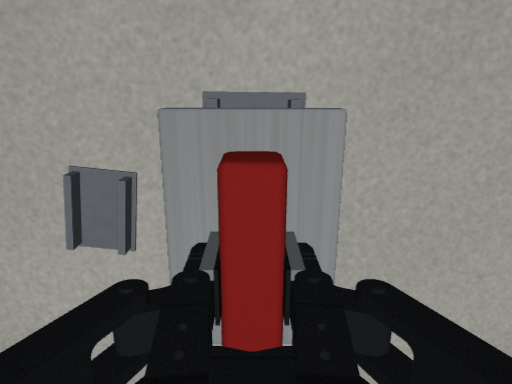

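It is lifted and held: width 23.2 mm, weight about 4.7 N, and it looks level. I'll measure its offset in the tool frame from the visible block corners at (159,109) and (346,109) and from the block's sides.

```bash
cat > off.py <<'E'
from h import *
import sys
c=dict(np.load(f"pics/{sys.argv[1]}.npz")); s=env.state(); T=s["tool_pos"]; r=R.from_quat(s["eef_rot"],scalar_first=True).as_matrix()
zb=T[2]+.0187-.035
g=cv2.cvtColor(c["pixels"],cv2.COLOR_RGB2GRAY).astype(float); H=hsv(c)[...,0]; S=hsv(c)[...,1].astype(float)
# block is bluish-grey, bench warm: use b-r
d=cv2.GaussianBlur(c["pixels"][...,2].astype(float)-c["pixels"][...,0].astype(float),(3,3),0)
print("bg",d[50,250].round(1),"blk",d[130,190].round(1))
t=(d[40:80,150:350].mean()+d[118:145,175:210].mean())/2
def edge(line):  # first crossing subpixel
    i=np.nonzero((line[:-1]<t)&(line[1:]>=t))[0]; i=[k for k in i if line[k+1:k+6].mean()>t]; k=i[0]; return k+(t-line[k])/(line[k+1]-line[k])
L=[(90+edge(d[y,90:200]),y) for y in range(118,220,6) ]
Rr=[(420-edge(d[y,420:300:-1]),y) for y in range(118,220,6)]
U=[(x,85+edge(d[85:125,x])) for x in list(range(168,198,5))+list(range(312,340,5))]
def tf(p): w=ray(c,p,zb)-T; return w@r*1000
for n,p in [("L",L),("R",Rr),("U",U)]:
    q=tf(p); k=(1,0) if n=="U" else (0,1); f=np.polyfit(q[:,k[0]],q[:,k[1]],1); res=q[:,k[1]]-np.polyval(f,q[:,k[0]])
    print(n,"at0",f[1].round(2),"slope deg",np.degrees(np.arctan(f[0])).round(2),"res",res.std().round(2),"range",q[[0,-1]][:,:2].round(1).tolist())
E
python3 off.py w6
```

```text
bg -8.0 blk 3.0
L at0 -42.14 slope deg 0.04 res 0.05 range [[57.6, -42.1], [11.5, -42.1]]
R at0 43.49 slope deg 0.08 res 0.04 range [[57.6, 43.6], [11.5, 43.5]]
U at0 62.41 slope deg -0.11 res 0.01 range [[62.5, -36.9], [62.3, 39.0]]
```

>>> {"fn": "move_arm", "kwargs": {"steps": [[0,0,0,0,0,0.057,10],[0,0,0,0,0,0.057,10],[20,2,0,0,0,0,10],[40,3,0,0,0,0,10],[50,4,0,0,0,0,10],[50,4,0,0,0,0,10],[50,4,0,0,0,0,10],[50,4,0,0,0,0,10],[50,4,0,0,0,0,10],[50,4,0,0,0,0,10]]}}

```text
t: 20.42
tool_pos: [0.5326, 0.0933, 0.2415]
eef_rot: [-0.001, 0.701, 0.713, -0.0]
force: [1.0, -0.0, -5.0]
gripper_width: 0.023
```

>>> {"fn": "move_arm", "kwargs": {"steps": [[50,4,0,0,0,0,10],[50,4,0,0,0,0,10],[40,3,0,0,0,0,10],[30,2,0,0,0,0,10],[15,0,0,0,0,0,10],[5,0,0,0,0,0,10],[0,0,0,0,0,0,10],[0,0,0,0,0,0,10]]}}

```text
t: 21.42
tool_pos: [0.5437, 0.2798, 0.2422]
eef_rot: [0.0, 0.702, 0.713, -0.0]
force: [0.3, -0.1, -4.4]
gripper_width: 0.0232
```

```bash
python3 lookr.py w7; python3 off.py w7
```

```text
tcp [543.8 279.9 242.3] toolx [-1.540e-02  9.999e-01 -4.000e-04] tooly [ 9.999e-01  1.540e-02 -2.000e-04] z [-2.e-04 -4.e-04 -1.e+00] t 21.475 q [ 0.36  0.37  1.47 -0.    1.31  0.35]
red 12686 [252. 248.] z94 [545.3 197.9] [60.7, 203.5] -89.3
bg -8.0 blk 3.2Traceback (most recent call last):
  File "off.py", line 14, in <module>
    U=[(x,85+edge(d[85:125,x])) for x in list(range(168,198,5))+list(range(312,340,5))]
             ~~~~^^^^^^^^^^^^^
  File "off.py", line 11, in edge
    i=np.nonzero((line[:-1]<t)&(line[1:]>=t))[0]; i=[k for k in i if line[k+1:k+6].mean()>t]; k=i[0]; return k+(t-line[k])/(line[k+1]-line[k])
                                                                                                ~^^^
IndexError: list index out of range
```

>>> {"fn": "move_arm", "kwargs": {"steps": [[2,-0.7,15,0,0,0,10],[0,0,30,0,0,0,10],[0,0,35,0,0,0,10],[0,0,30,0,0,0,10],[0,0,18,0,0,0,10],[0,0,9,0,0,0,10],[0,0,0,0,0,0,10],[0,0,0,0,0,0,10],[0,0,0,0,0,0,10]]}}

```text
t: 22.6
tool_pos: [0.5437, 0.2832, 0.1064]
eef_rot: [0.0, 0.701, 0.713, 0.001]
force: [0.7, 0.1, -4.2]
gripper_width: 0.0234
```

```bash
python3 lookr.py w8 | head -1; python3 - <<'E'
from h import *
for n in ["top","side"]:
    c=vision.read_camera(n); wp(c,f"pics/{n}1.png"); np.savez(f"pics/{n}1.npz",**c)
    q=proj(c,[.543,.282,.07])[0].astype(int); i=cv2.imread(f"pics/{n}1.png")[q[1]-50:q[1]+50,q[0]-65:q[0]+65]
    print(n,q); cv2.imwrite(f"pics/{n}1c.png",cv2.resize(i,None,fx=6,fy=6,interpolation=cv2.INTER_CUBIC))
E
```

```text
tcp [543.5 283.2 106.3] toolx [-1.660e-02  9.999e-01  5.000e-04] tooly [0.9999 0.0166 0.0016] z [ 1.6e-03  5.0e-04 -1.0e+00] t 22.65 q [ 0.37  0.51  1.61 -0.    1.02  0.35]
top [149 197]
side [241 306]
```

View pics/side1c.png

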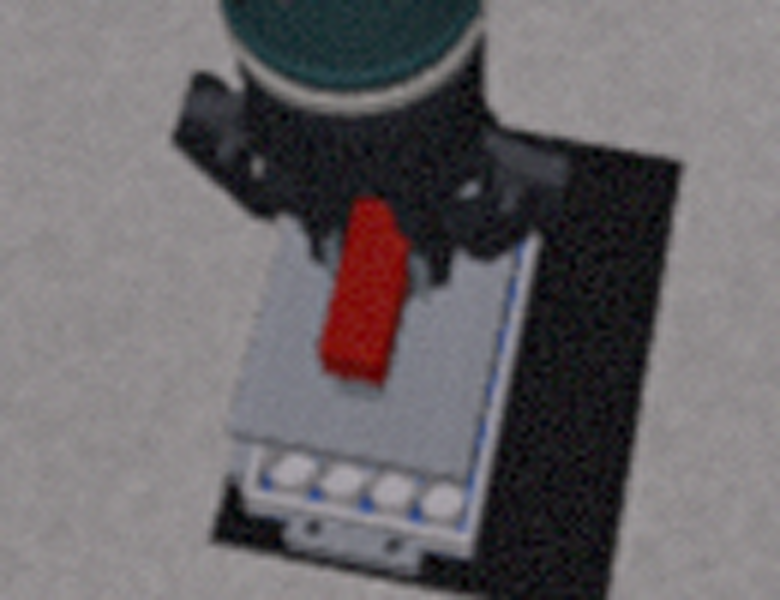

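The side view shows the block held above the plate with one row of wells, at (300–450,470–500) in the crop, showing past its +y end, and the sides parallel. I'll measure the y stop bar and the plate edge in the wrist view, relative to the block.

```bash
python3 - <<'E'
import cv2
i=cv2.imread("pics/w8.png")[60:180,130:370]; cv2.imwrite("pics/w8c.png",cv2.resize(i,(800,400),interpolation=cv2.INTER_CUBIC))
E
```

```text
(no output)
```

View pics/w8c.png

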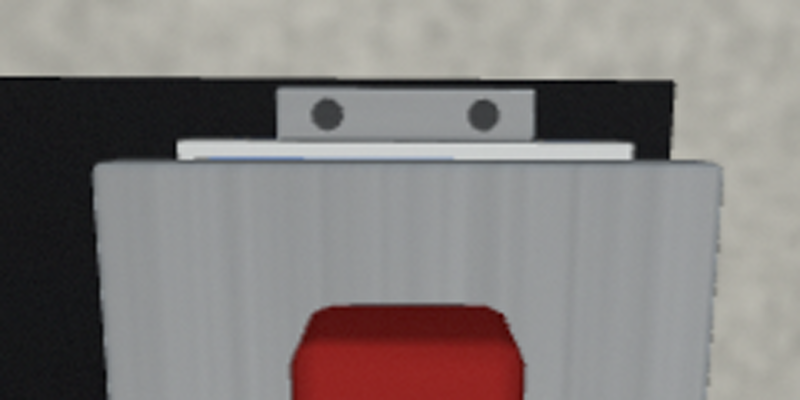

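View pics/top1c.png

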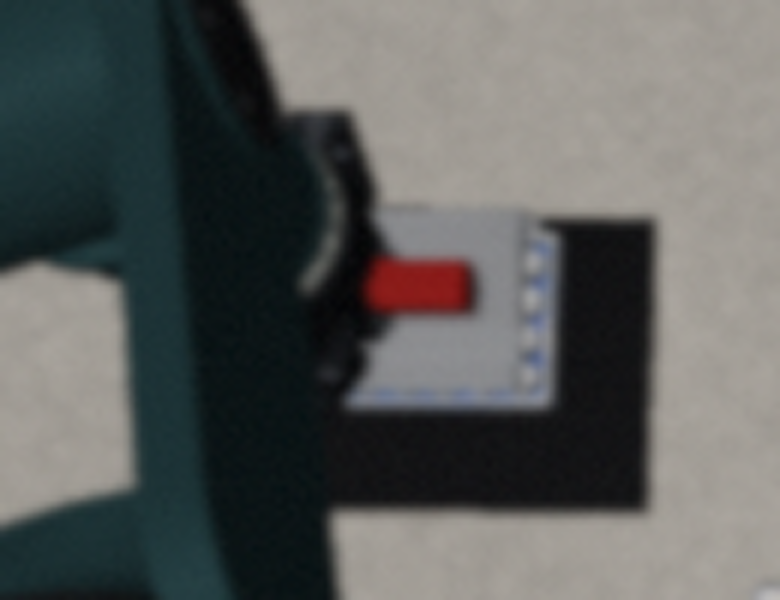

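```bash
cat > cmp.py <<'E'
from h import *
c=dict(np.load("pics/w8.npz")); T=env.state()["tool_pos"]*1000
f=lambda p:np.array([[130,60]])+(np.array(p,float)+.5)/(800/240)-.5
def rep(n,p,z):
    w=ray(c,f(p),z)[:,:2]*1000; m=w.mean(0); d=w[1]-w[0]; print(n,"mid",m.round(1),"len",np.linalg.norm(d).round(1),"yaw",np.degrees(np.arctan2(d[1],d[0])).round(2)); return m
zb=T[2]/1000+.0194-.035
a=rep("plate +y edge",[[176.5,141],[634,144]],.026); b=rep("block +y edge",[[93,162],[721,162]],zb); d=rep("bar outer",[[277,88],[535,91]],.020); rep("bar inner",[[277,139],[535,142]],.02)
y=np.radians(.95); u=np.array([-np.sin(y),np.cos(y)])
print("tcp",T.round(1)); P=a-64*u; B=b-63*u; print("plate centre",P.round(1),"bar->home",(d-74*u).round(1),"rep centre",B.round(1),"err rep-plate",(B-P).round(1))
E
python3 cmp.py
```

```text
plate +y edge mid [543.1 346.1] len 86.1 yaw 0.55
block +y edge mid [543.4 345.4] len 84.4 yaw 0.91
bar outer mid [543.1 355.7] len 49.3 yaw 0.28
bar inner mid [543.3 346.3] len 49.9 yaw 0.27
tcp [543.3 283.1 105.9]
plate centre [544.2 282.1] bar->home [544.3 281.7] rep centre [544.4 282.4] err rep-plate [0.2 0.3]
```

The replicator and plate agree within 0.3 mm, with relative yaw under about 0.4°. Now the final descent to about 10 mm above the plate, TCP z about 84 mm.

>>> {"fn": "move_arm", "kwargs": {"steps": [[-0.4,-0.2,8,0,0,0.003,10],[0,0,7,0,0,0,10],[0,0,4,0,0,0,10],[0,0,2,0,0,0,10],[0,0,0,0,0,0,10],[0,0,0,0,0,0,10],[0,0,0,0,0,0,10],[0,0,0,0,0,0,10]]}}

```text
t: 23.75
tool_pos: [0.5428, 0.2826, 0.0844]
eef_rot: [0.0, 0.702, 0.712, 0.0]
force: [-0.5, -0.3, -5.2]
gripper_width: 0.0232
```

```bash
python3 lookr.py w9 | head -1; python3 - <<'E'
import cv2
i=cv2.imread("pics/w9.png")[60:180,130:370]; cv2.imwrite("pics/w9c.png",cv2.resize(i,(800,400),interpolation=cv2.INTER_CUBIC))
E
```

```text
tcp [542.8 282.5  84.4] toolx [-0.0135  0.9999 -0.    ] tooly [9.999e-01 1.350e-02 2.000e-04] z [ 2.e-04 -0.e+00 -1.e+00] t 23.8 q [ 0.37  0.53  1.63 -0.    0.98  0.35]
```

View pics/w9c.png

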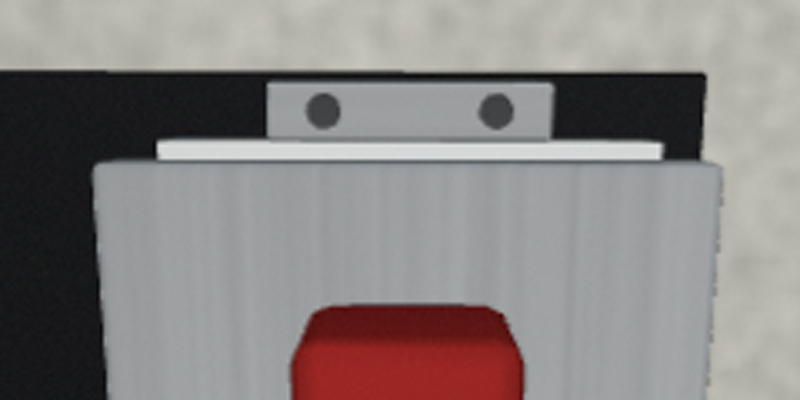

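```bash
sed -i 's/w8.npz/w9.npz/; s/\[176.5,141\],\[634,144\]/[157,141],[663,143]/; s/\[277,88\],\[535,91\]/[267,82],[554,84]/; s/\[277,139\],\[535,142\]/[267,139],[552,141]/' cmp.py; python3 cmp.py; python3 - <<'E'
from h import *
a=dict(np.load("pics/side0.npz")); b=vision.read_camera("side")
for n,(h0,h1) in {"green":(40,85),"blue":(100,130),"purple":(131,155)}.items():
    for c in (a,b):
        h,s,v=[q.astype(int) for q in cv2.split(hsv(c))]
        print(n,[(x[1],x[2].round(1).tolist()) for x in blobs((h>h0)&(h<h1)&(s>90)&(v>40),60) if x[2][1]<280 and x[2][0]<380])
s=env.state(); print(s["qvel"].round(4),s["force"].round(2),s["ft_torque"].round(3),s["tool_pos"].round(4),s["t"])
E
```

```text
plate +y edge mid [543.1 346.1] len 85.8 yaw 0.52
block +y edge mid [542.7 344.7] len 84.2 yaw 0.74
bar outer mid [543.1 355.8] len 49.5 yaw 0.36
bar inner mid [543.1 346.2] len 49.8 yaw 0.35
tcp [542.8 282.5  84.4]
plate centre [544.2 282.1] bar->home [544.3 281.8] rep centre [543.7 281.7] err rep-plate [-0.5 -0.4]
green [(np.int32(390), [234.0, 83.3]), (np.int32(168), [189.7, 178.5]), (np.int32(1287), [256.2, 217.9])]
green [(np.int32(423), [234.9, 83.5]), (np.int32(159), [188.5, 178.7]), (np.int32(166), [284.3, 230.9])]
blue [(np.int32(1536), [312.7, 37.8]), (np.int32(81), [187.5, 167.9]), (np.int32(98), [177.1, 192.9]), (np.int32(109), [235.0, 196.0]), (np.int32(112), [259.9, 201.2]), (np.int32(114), [285.6, 206.1]), (np.int32(304), [323.3, 262.9])]
blue [(np.int32(1575), [312.2, 37.7]), (np.int32(83), [187.5, 167.9]), (np.int32(95), [177.2, 192.7]), (np.int32(303), [323.3, 262.9])]
purple [(np.int32(487), [181.3, 208.6])]
purple [(np.int32(488), [181.4, 208.6])]
[-0.0007  0.0014  0.0004 -0.0012 -0.0013 -0.0006] [-1.36  0.82 -4.79] [ 0.042  0.025 -0.01 ] [0.5428 0.2825 0.0844] 23.85
```

>>> {"fn": "move_arm", "kwargs": {"steps": [[0.3,0.4,0,0,0,0,10],[0,0,0,0,0,0,10],[0,0,0,0,0,0,10],[0,0,0,0,0,0,10],[0,0,0,0,0,0,10]]}}

```text
t: 24.48
tool_pos: [0.5431, 0.2828, 0.0843]
eef_rot: [-0.0, 0.702, 0.712, -0.0]
force: [0.3, -0.3, -4.2]
gripper_width: 0.0229
```

```bash
python3 - <<'E'
from h import *
a=dict(np.load("pics/top0.npz")); b=vision.read_camera("top"); wp(b,"pics/topend.png")
cv2.imwrite("pics/topend_s.png",cv2.resize(cv2.imread("pics/topend.png"),(800,600)))
for c in (a,b):
    h,s,v=[q.astype(int) for q in cv2.split(hsv(c))]
    print([(x[1],x[2].round(1).tolist()) for x in blobs((h>40)&(h<85)&(s>90)&(v>40),60)],[(x[1],x[2].round(1).tolist()) for x in blobs((h>100)&(h<130)&(s>120)&(v>40),10)])
s=env.state(); print(s["qvel"].round(4),s["force"].round(2),s["tool_pos"].round(4),s["gripper_width"],s["t"])
E
```

```text
[(np.int32(723), [446.6, 123.8]), (np.int32(130), [271.6, 122.6]), (np.int32(669), [246.4, 193.6])] [(np.int32(91), [241.4, 115.7]), (np.int32(81), [273.1, 115.3]), (np.int32(45), [242.2, 167.3]), (np.int32(41), [252.7, 167.9]), (np.int32(43), [240.6, 191.0]), (np.int32(42), [251.0, 191.7]), (np.int32(41), [239.0, 215.2]), (np.int32(41), [249.6, 216.0])]
[(np.int32(796), [445.8, 124.9]), (np.int32(131), [271.6, 122.6]), (np.int32(661), [246.4, 193.5])] [(np.int32(89), [241.3, 115.7]), (np.int32(79), [273.1, 115.3]), (np.int32(45), [242.2, 167.3]), (np.int32(42), [252.6, 167.9]), (np.int32(43), [240.6, 191.0]), (np.int32(41), [251.1, 191.7]), (np.int32(41), [239.0, 215.2]), (np.int32(41), [249.6, 216.0])]
[ 0.0008  0.0009 -0.0025 -0.0003  0.0021 -0.0005] [ 0.16 -1.05 -4.3 ] [0.5431 0.2828 0.0843] 0.023190611883553723 24.525
```

View pics/topend_s.png

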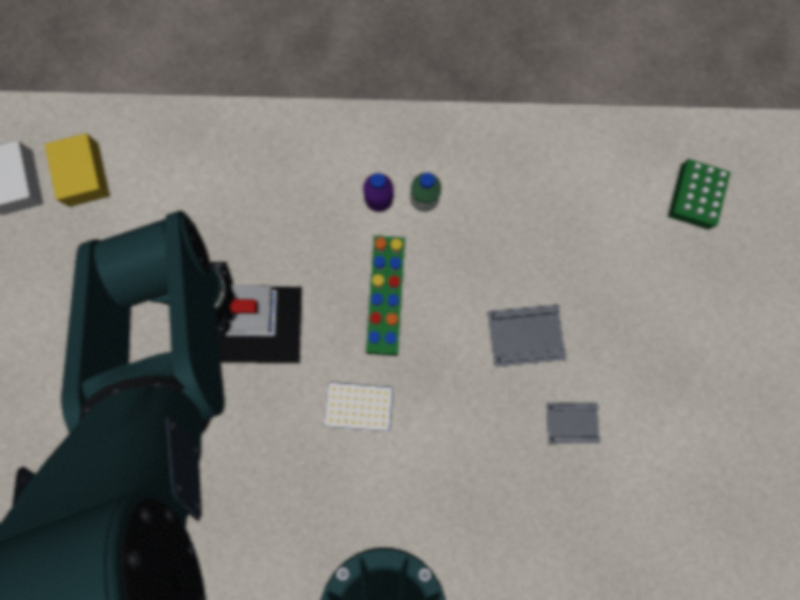

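The final top view shows the replicator held over the plate at (250,307). The rack (386,295), tip box (360,406) and bottles (378/425,190) are where they started, and the large stand (527,335) is empty. I'm handing in.

```bash
python3 -c "from rig import env; print(env.hand_in())"
```

```text
the job is handed in; nothing more can be done
None
```

I pushed the plate against both stops, then picked the replicator up by its red handle and carried it over the tube rack. It is now held still and level over the plate. The job was handed in at about 24.5 s; no verdict was reported.

**Plate:** I pushed +x, then +y, then +x again, with about 11–15 N at the end of each push. The close-up showed no gap at either stop bar.

**Carry:** The pin tips crossed about 80 mm above the rack caps. The rack, tip box and bottle were where they started in the last pictures.

**Alignment:** The wrist camera's last comparison put the replicator (-0.5, -0.4) mm off the plate centre. I corrected by +0.4 mm in x and +0.3 mm in y and did not re-measure after that.

**Height and grip:** By the arm's reading, the tips are about 10–11 mm above the plate. The grip is holding at 23 mm on the handle.

**What disagreed:**
- Estimates of the plate's turn ranged from 0.25° to 1.0°; I held the tool at about 0.8°. The last view gave 0.2° between block and plate.
- Plate centre estimates differed by about 1 mm between the push contact and the camera.
- No camera could see the pins over the wells, so their centring is inferred from the block and plate edges.

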